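Put a jar of set honey on the warmer and turn the heat up one click

ROBOT

A 6-joint arm with a two-finger parallel gripper is mounted at the origin on the work surface. World frame = base frame: x ahead of the robot, y to its left, z up, the work surface at z = 0. Lengths are in m, angles in rad, forces in N, time in s.
With the tool pointing down it reaches from about 0.25 to 0.775 m from the base axis. Payload 4 kg.
Tool frame: the origin (TCP) lies midway between the tips of the shut fingers; the grasp point (between the pads) lies 19 mm behind it; z points along the fingers, y is the line along which they close (so a half turn about z gives the same grasp; the last joint's range is limited). The gripper opens to 94 mm and grips with 3 to 60 N. Pads are 16 mm wide; open, the fingers measure 119 mm over their backs; the gripper's body (75 mm by 177 mm) begins 78 mm behind the grasp point.
Start: joints at [1.064, 0.087, 1.371, -0, 1.684, -0.103], TCP at [0.216, 0.506, 0.206] pointing down, gripper open.
Joint ranges: [-3.1, 3.1], [-0.76, 2.03], [0.27, 2.55], [-1.08, 4.22], [0.17, 2.65], [-2.57, 2.57]. Speed limits (rad/s): [2.79, 2.79, 3.14, 3.14, 3.14, 3.14].

INTERFACE

Orientations are given as a rotation vector (axis times angle).
In Python, from station import bot gives the robot as it stands.
- The arm moves only by the shell command python3 jog.py 'ROWS' [FORCE]. ROWS is a JSON list of rows, 1 to 8 of them, each of 7 numbers: the opening from 0.0 (shut) to 1.0 (fully open), then dx, dy, dz in m, then a rotation vector rx, ry, rz in rad; each row is the pose to reach, as a shift and turn from the pose commanded when the command began, along the tool's axes at that moment; what a row does not reach only later rows make up. A row lasts 1/12 s, in which the tool goes at most 0.0417 m and 0.125 rad, less where a joint would pass 70% of its speed; a pose out of reach is approached as far as the arm can. The fingers move at their own pace and stop on an object; FORCE is the grip in N (left out, the last holds). Time passes only in rows, so rows that do not move let the fingers close. It prints the time, the measured TCP pose, the force, the opening and the grip force at its end.
- bot.sense(): the state, without advancing time (a new reading comes with each control period).
- bot.get_image(name): name is "side" or "top"; returns a dict with "img" (400x640x3 uint8, red, green, blue), "vfov" (degrees; the focal length in pixels is half the picture's height over the tangent of half this angle, whatever the lens; pixels are square), "cx", "cy" (the principal point, pixels), "origin" and "attitude" of the camera in the world. Camera axes: x right, y up, looking along -z (the intrinsics and any distortion apply to the point x, -y, -z); pixel columns grow to the right and rows downward; lengths in m; the calibration is good to about 2 mm. A picture is of the moment at which its call begins. There is no depth.
- bot.sign_off(): hands the job in; it is judged then, once.
The state is a dict: "time": time; "q": joint angles; "qvel": joint speeds; "effort": joint torques, N m; "tool_pos": TCP position; "tcp_rot": TCP orientation; "ft_force": force on the tool from outside, world axes, zero at the start; "moment": the same for the moment, N m; "finger_gap": opening from 0.0 (shut) to 1.0 (fully open); "grasp_force": force on a finger pad.
Only numpy, scipy, OpenCV 4.12 (cv2) and the standard library are available. Lean on these libraries where they do the work, as an engineer would, in place of code of your own. Each camera call takes 0.05 s, during which the arm holds its last target. There are 200 camera calls.

TASK

Put the jar of set honey on to warm with your fingertips alone, picking up and pinching nothing: gently push the pale jar with the green lid across the jar warmer's plate until it stands inside the empty white ring, and roll the knurled thermostat wheel on the warmer's control pod up by one click, its top moving towards the back rail, so that it rests in the very next setting. Leave the other jars and the spoon cup where they stand.

Things in the scene. Friction and masses are not known exactly. Their poses are not given: they have to be found in the camera images.
- warmer: Jar warmer, fixed: low steel hot plate with a black glass field, back rail (at x +122 mm, top 80 mm up) and dark control pod at its right end. Origin: centre of its underside; x to its back (away from the robot at yaw 0), y to its left, z up. Flat plate top, all flush, 50 mm above the table, x -130 to 130, y -125 to 220 mm. Pod: y -225 to -125 mm, top 72 mm above the table.
- free_ring (a point): Centre of the empty white ring printed on the black glass (ring 100 mm outside diameter), at plate height, warmer frame (0, 50, 50) mm. The other ring, centred at (0, -62, 50) mm, already has a jar in it.
- set_jar: The jar to push: pale cream set honey, green lid, white label; 72 mm in diameter, 66 mm tall, straight-sided, 0.3 to 0.5 kg; starts on the bare steel left end of the warmer's plate. Friction on the plate about 0.6: slides at some 2 to 4 N. Origin: centre of its underside, z up.
- wheel_top (a point): Fixed point at the very top of the thermostat wheel: (-30, -172, 84) mm in the warmer's frame. Black knurled thumbwheel, 54 mm diameter, 18 mm wide, standing 12 mm out of the pod's top; axle along the warmer's y, 27 mm below this point. Black cheeks along both its sides end 5 mm below its top; each bears a white index line level with this point.
- wheel (a joint): Wheel angle, rad; grows as the wheel's top rolls towards the warmer's +x (back rail). Clicks into four settings at 0, 0.42, 0.84, 1.26 (11.3 mm of rim apart), stops just beyond the ends. In these the white, yellow, orange, red bar on the rim is at the index line. Starts in the first or second. Let go, it always snaps to the nearest setting.
- wheel_mark (a point): Point on the wheel's rim at its white bar; turns with the wheel, on top at 0 rad. A sprung ball makes the clicks: it holds the wheel with up to 0.06 N m (2 to 3 N at the rim), resists to half-way and then pulls the wheel on. Friction of rim and fingertip is at least 0.5: pressing down with about 6 to 10 N while moving along drives it.
- warm_jar: Jar of amber honey, gold lid, in the other ring of the warmer, 72 mm in diameter, 66 mm tall, straight-sided; loose, must stay where it stands. Origin: centre of its underside, z up.
- small_jar: Small jar of dark honey, red lid, on the table left of the warmer, 52 mm in diameter, 58 mm tall, straight-sided; loose, must stay where it stands. Origin: centre of its underside, z up.
- gold_jar: Jar of light honey, yellow lid, on the table left of the warmer, 62 mm in diameter, 74 mm tall, straight-sided; loose, must stay where it stands. Origin: centre of its underside, z up.
- tall_jar: Tall jar of amber honey, white lid and label, on the table behind the warmer, 80 mm in diameter, 120 mm tall, straight-sided; loose, must stay where it stands. Origin: centre of its underside, z up.
- dark_jar: Tall jar of dark honey, white lid, on the table behind the warmer, 80 mm in diameter, 120 mm tall, straight-sided; loose, must stay where it stands. Origin: centre of its underside, z up.
- spoon_cup: Yellow plastic cup of white tasting spoons, 68 mm wide at its rim, 88 mm tall, spoon ends up to 136 mm; loose, stands on the table right of the control pod and must stay there. Origin: centre of its underside, z up.

How it is judged:
At the end, for the whole second after the job is handed in: The green-lidded jar stands upright and still on the plate with its centre within 16 mm of the empty ring's centre; the wheel rests one setting above the one it started in (rim moved 9 to 13.6 mm, one click is 11.3); every other jar and the spoon cup upright and within 20 mm of its start (horizontal distance between set_jar and free_ring below 0.016 m and z of set_jar in the frame of warmer between 0.046 and 0.054 m and angle between set_jar's own z axis and vertical below 0.08 rad and linear speed of set_jar below 0.01 m/s and distance of wheel_mark from where it was at the start of the episode between 0.009 and 0.0136 m and value of joint wheel between 0.33 and 0.93 rad and distance of each of warm_jar, small_jar, gold_jar, tall_jar, dark_jar, spoon_cup from where it was at the start of the episode below 0.02 m and angle between each of warm_jar, small_jar, gold_jar, tall_jar, dark_jar, spoon_cup's own z axis and vertical below 0.1 rad); the robot touches nothing.
It fails at once if the green-lidded jar is lifted off the plate (more than 8 mm), or tipped over (height (world z) of set_jar above 0.058 m or angle between set_jar's own z axis and vertical above 0.5 rad).
It fails at once if the green-lidded jar is pinched or struck (the fingers bear on it with over 25 N) (contact force between the fingers and set_jar above 25 N).
It fails at once if another jar or the spoon cup is lifted or knocked away (distance of any of warm_jar, small_jar, gold_jar, tall_jar, dark_jar, spoon_cup from where it was at the start of the episode above 0.03 m or angle between any of warm_jar, small_jar, gold_jar, tall_jar, dark_jar, spoon_cup's own z axis and vertical above 0.5 rad).
It also fails if it takes over 51 s, if anything falls off the work surface, if the arm or the gripper's body presses on something with over 40 N, if the wrist force passes 120 N, or if a joint passes its speed limit or range.

## Working session

There is one attempt and no reset: what is moved stays moved. The work goes in short steps, Python scripts to look and compute and a shell command to move; the robot and the scene stay as the last step left them, time stands still between calls to the robot, and variables do not carry over. Pictures are saved under pics/ and viewed, at most 10 in all, crops included, and the job is handed in when it is done.

```bash
ls; mkdir -p pics
python3 - <<'E'
from station import bot
import cv2
for n in("top","side"):
    d=bot.get_image(n); cv2.imwrite(f"pics/{n}0.png",d["img"][:,:,::-1])
    print({k:v for k,v in d.items() if k!="img"})
print(bot.sense())
E
```

```text
jog.py
pics
station.py
{'vfov': 42.92422792199753, 'cx': 322.1250879339132, 'cy': 193.79473754422293, 'origin': array([0.36585044, 0.02459511, 1.53170574]), 'attitude': array([ 0.13930986, -0.1208095 , -1.57943713])}
{'vfov': 43.069461307815196, 'cx': 324.42957287523274, 'cy': 208.25392610420383, 'origin': array([ 0.12020784, -0.58519599,  1.01713307]), 'attitude': array([ 0.664107  , -0.21065655, -0.62242694])}
{'time': 0.1, 'q': array([ 1.06390623e+00,  8.78720259e-02,  1.37204740e+00, -1.95376612e-05,
        1.68359782e+00, -1.03104668e-01]), 'qvel': array([-0.00014313,  0.00010216, -0.00458372,  0.00130781,  0.00034144,
       -0.00016685]), 'effort': array([ 1.55336147e-03, -3.41251731e+01, -3.03301191e+01,  7.18871830e-02,
        3.04766418e-02, -1.07644237e-04]), 'tool_pos': array([0.2158769 , 0.50534551, 0.20445444]), 'tcp_rot': array([-6.29855507e-01, -3.07723308e+00,  2.89226524e-03]), 'ft_force': array([-0.03487559, -0.15298799,  0.3123461 ]), 'moment': array([-0.01413247,  0.00908866, -0.00928917]), 'grasp_force': 0.0, 'finger_gap': 0.9986267335822628}
```

View pics/top0.png

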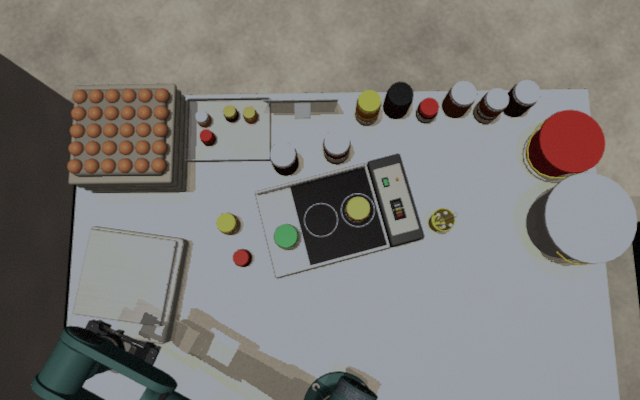

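View pics/side0.png

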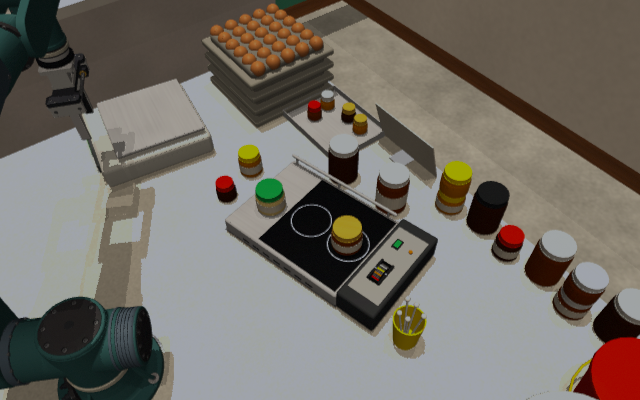

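The top view shows the green lid at (286,237), the free ring at (320,220) and the wheel at about (398,209). In the side view the lid is at (270,187), the ring at (311,220) and the wheel at (380,271). I'll measure from both views and take a zoom.

```bash
cat > h.py <<'E'
import numpy as np,cv2
from scipy.spatial.transform import Rotation as R
from station import bot
def ray(d,p):
    h=d["img"].shape[0]; f=h/2/np.tan(np.radians(d["vfov"])/2)
    v=np.array([(p[0]-d["cx"])/f,-(p[1]-d["cy"])/f,-1.])
    return d["origin"],R.from_rotvec(d["attitude"]).apply(v)
def onz(d,p,z):
    o,v=ray(d,p); return o+v*(z-o[2])/v[2]
def proj(d,X):
    h=d["img"].shape[0]; f=h/2/np.tan(np.radians(d["vfov"])/2)
    c=R.from_rotvec(d["attitude"]).inv().apply(np.array(X)-d["origin"])
    return np.array([d["cx"]-f*c[0]/c[2], d["cy"]+f*c[1]/c[2]])
E
python3 - <<'E'
from h import *
out=[]
for n,box in(("top",(250,145,430,280)),("side",(220,140,445,330))):
    d=bot.get_image(n); im=d["img"]; hsv=cv2.cvtColor(im,cv2.COLOR_RGB2HSV)
    x0,y0,x1,y1=box
    g=cv2.inRange(hsv,(45,120,60),(85,255,255)); 
    k,l,s,c=cv2.connectedComponentsWithStats(g)
    i=1+np.argmax(s[1:,4]); print(n,"green",c[i],s[i],onz(d,c[i],.116))
    blk=cv2.inRange(hsv,(0,0,0),(180,255,60)); m=np.zeros_like(blk); m[y0:y1,x0:x1]=blk[y0:y1,x0:x1]
    cs,hi=cv2.findContours(m,cv2.RETR_CCOMP,cv2.CHAIN_APPROX_NONE)
    for j,ct in enumerate(cs):
        a=cv2.contourArea(ct)
        if a>500:
            r=cv2.minAreaRect(ct); e=cv2.fitEllipse(ct)
            print(n,j,hi[0][j][3],a,"ell",np.round(e[0],1),np.round(e[1],1),onz(d,e[0],.05).round(4))
            q=cv2.approxPolyDP(ct,5,True)[:,0]
            print("  poly",[(tuple(p.tolist()),onz(d,p,.05)[:2].round(3).tolist()) for p in q][:9])
    out.append(cv2.resize(im[y0:y1,x0:x1],(400,300) if n=="top" else (400,338),interpolation=cv2.INTER_CUBIC))
w=np.zeros((338,800,3),np.uint8); w[:300,:400]=out[0]; w[:,400:]=out[1]
cv2.imwrite("pics/zoom.png",w[:,:,::-1])
E
```

```text
top green [385.25 181.7 ] [384 179   4   7  20] [ 0.63443708 -0.13902316  0.116     ]
top 7 -1 698.0 ell [320.4 219.5] [29.8 29.9] [0.5369 0.0466 0.05  ]
  poly [((313, 206), [0.577, 0.068]), ((306, 214), [0.554, 0.089]), ((308, 228), [0.512, 0.083]), ((329, 232), [0.5, 0.022]), ((334, 212), [0.559, 0.006])]
top 9 -1 703.5 ell [357.3 209.8] [29.8 30.2] [ 0.5643 -0.0622  0.05  ]
  poly [((353, 195), [0.608, -0.05]), ((343, 204), [0.582, -0.02]), ((344, 217), [0.543, -0.023]), ((363, 224), [0.522, -0.078]), ((372, 205), [0.578, -0.106])]
top 12 9 538.0 ell [357.4 208.2] [25.8 26.6] [ 0.5688 -0.0624  0.05  ]
  poly [((356, 195), [0.608, -0.059]), ((371, 208), [0.569, -0.102]), ((360, 222), [0.528, -0.069]), ((344, 211), [0.561, -0.023])]
top 18 -1 5074.5 ell [335.9 215.6] [85.9 95.3] [0.5479 0.0011 0.05  ]
  poly [((363, 167), [0.692, -0.082]), ((290, 186), [0.638, 0.136]), ((311, 263), [0.411, 0.075]), ((385, 244), [0.463, -0.14]), ((375, 207), [0.572, -0.114]), ((373, 219), [0.536, -0.107]), ((360, 228), [0.511, -0.069]), ((340, 216), [0.547, -0.011]), ((340, 203), [0.585, -0.012])]
t
[... 1353 characters left out ...]
 290), [0.467, -0.145]), ((395, 223), [0.694, -0.087])]
side 30 26 963.5 ell [347.6 239.1] [40.  47.5] [ 0.5736 -0.0552  0.05  ]
  poly [((343, 214), [0.612, 0.011]), ((357, 217), [0.633, -0.017]), ((370, 241), [0.612, -0.091]), ((355, 262), [0.547, -0.115]), ((337, 260), [0.518, -0.086]), ((326, 248), [0.518, -0.045]), ((331, 233), [0.553, -0.017]), ((334, 255), [0.521, -0.071]), ((355, 259), [0.552, -0.109])]
side 58 -1 685.5 ell [338.4 154.9] [32.6 61.2] [0.7281 0.1782 0.05  ]
  poly [((311, 140), [0.704, 0.27]), ((328, 156), [0.703, 0.192]), ((329, 173), [0.667, 0.14]), ((346, 183), [0.681, 0.086]), ((355, 179), [0.708, 0.083]), ((358, 149), [0.784, 0.163]), ((339, 158), [0.722, 0.168])]
```

View pics/zoom.png

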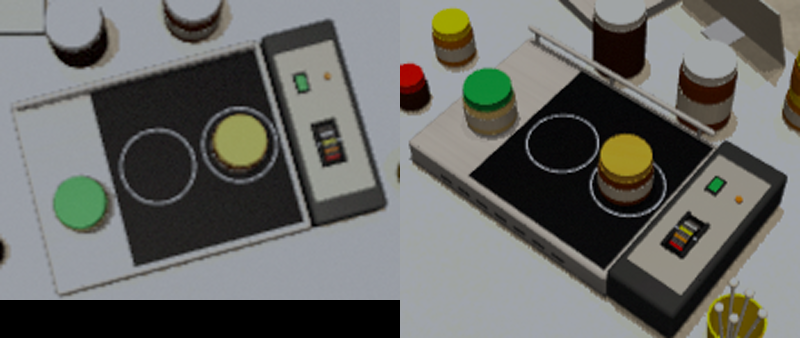

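The zoom shows the rings clearly. The wheel's bars are visible too, so next I'll find which bar lies at the index line, where the lid is in both views, and how far each move has to go.

Run:
```python
from h import *
out=[];T,S=bot.get_image("top"),bot.get_image("side")
yaw=np.radians(14.5);Rz=R.from_euler('z',yaw)
def W(p,o): return o+Rz.apply(np.array(p)/1000)
lid=[]
for n,d,win in(("top",T,(270,220,302,255)),("side",S,(250,170,292,210))):
    hsv=cv2.cvtColor(d["img"],cv2.COLOR_RGB2HSV); g=cv2.inRange(hsv,(45,80,40),(85,255,255))
    m=np.zeros_like(g);x0,y0,x1,y1=win;m[y0:y1,x0:x1]=g[y0:y1,x0:x1]
    ct=max(cv2.findContours(m,0,1)[0],key=cv2.contourArea);M=cv2.moments(m,True);c=(M['m10']/M['m00'],M['m01']/M['m00'])
    print(n,"lid",c,M['m00'],[onz(d,c,z).round(4) for z in(.106,.111,.116)])
    blk=cv2.inRange(hsv,(0,0,0),(180,255,60)); b=np.zeros_like(blk)
    if n=="top": b[195:245,300:341]=blk[195:245,300:341]
    else: b[200:242,285:336]=blk[200:242,285:336]
    cs,_=cv2.findContours(b,cv2.RETR_CCOMP,1)
    for q in cs:
        if len(q)>5 and cv2.contourArea(q)>400: e=cv2.fitEllipse(q); print(n,"ring",e[0],np.round(e[1],1),onz(d,e[0],.05).round(4))
o=np.array([.5369,.0465,0])-Rz.apply([0,.05,0])
for d,n in((T,"t"),(S,"s")):
    p=proj(d,W((-30,-172,84),o)); print(n,"wheel top px",p)
    for k,s in enumerate((-30,-20,-10,0,10,20,30)):
        a=s/27; q=proj(d,W((-30+27*np.sin(a),-172,57+27*np.cos(a)),o)); print(s,q.round(1),d["img"][int(round(q[1])),int(round(q[0]))])
    x,y=p.round().astype(int); k=cv2.resize(d["img"][y-14:y+14,x-14:x+14],(392,392),interpolation=0)
    for yy in(-11,11):
        qq=proj(d,W((-30,-172+yy,82),o)); cv2.circle(k,tuple(int(v) for v in (qq-(x-14,y-14)+.5)*14),3,(255,0,255),-1)
    out.append(k)
cv2.imwrite("pics/wheel.png",np.hstack(out)[:,:,::-1])
print("wheel",W((-30,-172,84),o),"warmer o",o)
```

```text
top lid (285.6425339366516, 235.86877828054298) 442.0 [array([0.4856, 0.1437, 0.106 ]), array([0.4852, 0.1433, 0.111 ]), array([0.4848, 0.1429, 0.116 ])]
top ring (320.38897705078125, 219.5264129638672) [29.9 30. ] [0.5369 0.0466 0.05  ]
top ring (320.7235107421875, 218.5928192138672) [44.9 58.3] [0.5396 0.0456 0.05  ]
top ring (320.4678955078125, 219.5675506591797) [36.  36.4] [0.5368 0.0464 0.05  ]
side lid (268.8158844765343, 190.08303249097472) 554.0 [array([0.4875, 0.1415, 0.106 ]), array([0.4855, 0.1375, 0.111 ]), array([0.4835, 0.1336, 0.116 ])]
side ring (311.2625732421875, 221.60276794433594) [45.7 57.5] [0.5363 0.0386 0.05  ]
t wheel top px [397.71169708 207.95213978]
-30 [399.4 216.7] [32 31 28]
-20 [399.2 214.3] [60 57 56]
-10 [398.6 211.3] [102  76  49]
0 [397.7 208. ] [131 134  59]
10 [396.7 204.8] [112 113 117]
20 [395.6 202.3] [53 52 50]
30 [394.6 200.7] [30 29 27]
s wheel top px [379.15717563 268.26060686]
-30 [372.3 279.5] [4 6 5]
-20 [374.1 275.7] [105  43  40]
-10 [376.5 271.7] [123  87  43]
0 [379.2 268.3] [135 137   0]
10 [381.7 265.7] [141 142 138]
20 [383.7 264.5] [35 33 30]
30 [384.9 264.6] [49 45 42]
wheel [ 0.56343993 -0.17594018  0.084     ] warmer o [ 0.549419   -0.00190738  0.        ]
```

View pics/wheel.png

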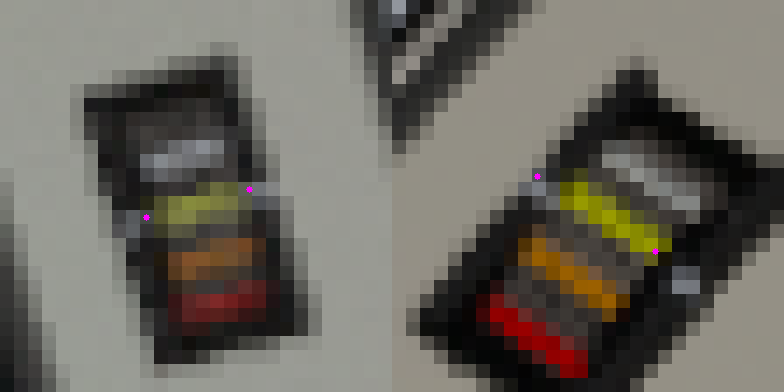

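The wheel starts on yellow (0.42), so the target is orange (0.84). In the top view the bar and index line sit at (398,208), and the two views agree to about 3 mm. The jar is at about (0.485, 0.141) and the ring at about (0.5365, 0.0455). I'll push with the fingers part open so they cradle the jar.

```bash
cat >> h.py <<'E'
def delta(p,ydeg):
    s=bot.sense(); A=R.from_rotvec(s["tcp_rot"]); y=A.apply([0,1,0])
    t=A.inv().apply(np.array(p)-s["tool_pos"])
    a=np.radians(ydeg)-np.arctan2(y[1],y[0]); a=(a+np.pi/2)%np.pi-np.pi/2
    print("delta",t.round(4),"rz",round(-a,3),"rows",np.ceil(max(np.linalg.norm(t)/.0417,abs(a)/.125)), "tilt",A.apply([0,0,1]).round(3))
E
python3 - <<'E'
from h import *
u=np.array([.0515,-.0955]);u/=np.linalg.norm(u);j=np.array([.485,.141])
delta([*(j-.057*u),.15],np.degrees(np.arctan2(u[0],-u[1])))
T=bot.get_image("top")
for n,p,z in(("gold",(227,224),.074),("small",(242,258),.058)): print(n,onz(T,p,z))
print(j-.057*u)
E
```

```text
delta [-0.346  -0.1941  0.0552] rz 0.672 rows 10.0 tilt [-0.    -0.001 -1.   ]
gold [0.5246622 0.3156916 0.074    ]
small [0.42743377 0.27364952 0.058     ]
[0.45794499 0.19116997]
```

```bash
for i in 1; do :; done; python3 jog.py '[[0.45,-0.04,-0.022,0,0,0,0.08],[0.45,-0.08,-0.044,0,0,0,0.16],[0.45,-0.115,-0.065,0,0,0,0.24],[0.45,-0.15,-0.085,0,0,0,0.32],[0.45,-0.185,-0.105,0,0,0,0.4],[0.45,-0.22,-0.125,0,0,0,0.48],[0.45,-0.255,-0.144,0,0,0,0.56],[0.45,-0.29,-0.163,0,0,0,0.64]]'
python3 - <<'E'
from h import *
delta([.458,.191,.072],28.3)
E
```

```text
time: 1.02
tool_pos: [0.4196, 0.2401, 0.2058]
tcp_rot: [1.571, 2.72, 0.001]
ft_force: [0.7, 0.4, 0.4]
finger_gap: 0.479
grasp_force: 0.0
delta [-0.0617  0.0086  0.1338] rz 0.029 rows 4.0 tilt [ 0.001  0.    -1.   ]
```

```bash
python3 jog.py '[[0.45,-0.03,0.0,0,0,0,0.03],[0.45,-0.055,0.004,0.02,0,0,0.03],[0.45,-0.058,0.006,0.06,0,0,0.03],[0.45,-0.058,0.006,0.1,0,0,0.03],[0.45,-0.058,0.006,0.13,0,0,0.03],[0.45,-0.058,0.006,0.133,0,0,0.03],[0.45,-0.058,0.006,0.133,0,0,0.03]]'
python3 - <<'E'
from h import *
T=bot.get_image("top");cv2.imwrite("pics/b.png",cv2.resize(T["img"][140:290,180:440],(780,450))[:,:,::-1])
delta([.458,.191,.072],28.3)
u=np.array([.475,-.880]);delta([*(np.array([.5365,.0455])-.037*u),.072],28.3)
E
```

```text
time: 1.6
tool_pos: [0.4515, 0.1943, 0.0706]
tcp_rot: [-1.605, -2.697, 0.006]
ft_force: [-0.2, -0.3, -0.3]
finger_gap: 0.451
grasp_force: 0.0
delta [-0.0057  0.0022  0.0012] rz 0.003 rows 1.0 tilt [ 0.  0. -1.]
delta [-0.134   0.0019  0.0011] rz 0.003 rows 4.0 tilt [ 0.  0. -1.]
```

View pics/b.png

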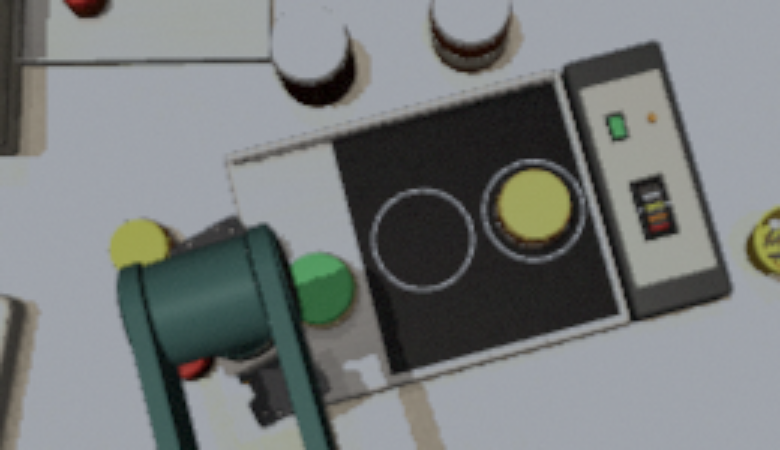

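The fingers are behind the jar, whose lid is at (322,288) in the crop, and nothing has been disturbed. I'll push gently.

```bash
python3 jog.py '[[0.45,-0.006,0.002,0,0,0,0],[0.45,-0.011,0.002,0,0,0,0],[0.45,-0.015,0.002,0,0,0,0],[0.45,-0.018,0.002,0,0,0,0],[0.45,-0.021,0.002,0,0,0,0],[0.45,-0.024,0.002,0,0,0,0],[0.45,-0.028,0.002,0,0,0,0],[0.45,-0.032,0.002,0,0,0,0]]'
python3 jog.py '[[0.45,-0.004,0,0,0,0,0],[0.45,-0.008,0,0,0,0,0],[0.45,-0.012,0,0,0,0,0],[0.45,-0.016,0,0,0,0,0],[0.45,-0.02,0,0,0,0,0],[0.45,-0.024,0,0,0,0,0],[0.45,-0.028,0,0,0,0,0],[0.45,-0.032,0,0,0,0,0]]'
python3 - <<'E'
from h import *
u=np.array([.475,-.880]);delta([*(np.array([.5365,.0455])-.037*u),.072],28.3)
T=bot.get_image("top");hsv=cv2.cvtColor(T["img"],cv2.COLOR_RGB2HSV);g=cv2.inRange(hsv,(45,80,40),(85,255,255));g[:,350:]=0;g[:200]=0;g[:,:265]=0
x,y,w,h=cv2.boundingRect(g);print(x,y,w,h,onz(T,(x+w-1-12,y+h/2),.113))
E
```

```text
time: 2.32
tool_pos: [0.4708, 0.1687, 0.0733]
tcp_rot: [-1.606, -2.7, -0.005]
ft_force: [0.2, 4.9, 3.1]
finger_gap: 0.453
grasp_force: 2.4
time: 2.98
tool_pos: [0.4849, 0.1405, 0.0731]
tcp_rot: [-1.605, -2.698, -0.002]
ft_force: [-3.2, 5.6, 5.4]
finger_gap: 0.45
grasp_force: 3.4
delta [-0.0711  0.0001  0.0009] rz 0.003 rows 2.0 tilt [-0.001  0.003 -1.   ]
265 203 85 197 [0.30405612 0.00277321 0.113     ]
```

```bash
python3 jog.py '[[0.45,-0.004,0,0,0,0,0],[0.45,-0.008,0,0,0,0,0],[0.45,-0.012,0,0,0,0,0],[0.45,-0.016,0,0,0,0,0],[0.45,-0.02,0,0,0,0,0],[0.45,-0.024,0,0,0,0,0],[0.45,-0.028,0,0,0,0,0],[0.45,-0.032,0,0,0,0,0]]'
python3 jog.py '[[0.45,-0.004,0,0,0,0,0],[0.45,-0.008,0,0,0,0,0],[0.45,-0.012,0,0,0,0,0],[0.45,-0.016,0,0,0,0,0],[0.45,-0.02,0,0,0,0,0],[0.45,-0.023,0,0,0,0,0],[0.45,-0.025,0,0,0,0,0],[0.45,-0.025,0,0,0,0,0]]'
python3 - <<'E'
from h import *
u=np.array([.475,-.880]);delta([*(np.array([.5365,.0455])-.037*u),.072],28.3)
T=bot.get_image("top");cv2.imwrite("pics/c.png",cv2.resize(T["img"][140:290,180:440],(780,450))[:,:,::-1])
E
```

```text
time: 3.7
tool_pos: [0.5, 0.1124, 0.0731]
tcp_rot: [-1.605, -2.698, -0.002]
ft_force: [-4.0, 6.2, 4.8]
finger_gap: 0.451
grasp_force: 3.6
time: 4.37
tool_pos: [0.5121, 0.09, 0.0731]
tcp_rot: [-1.606, -2.698, -0.001]
ft_force: [-3.4, 5.3, 5.4]
finger_gap: 0.45
grasp_force: 3.1
delta [-0.0138  0.0003  0.001 ] rz 0.003 rows 1.0 tilt [-0.001  0.002 -1.   ]
```

View pics/c.png

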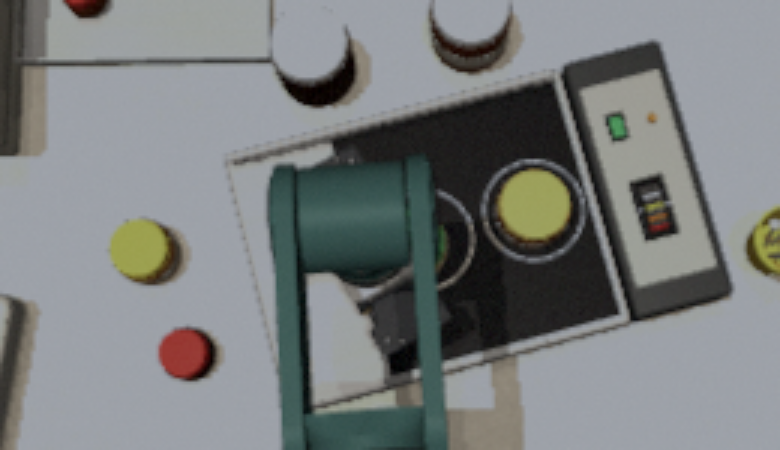

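The jar's lid edge shows at (445,245) in the crop, nearly inside the ring. I'll push the last stretch short, then back off and measure.

```bash
python3 jog.py '[[0.45,-0.003,0,0,0,0,0],[0.45,-0.006,0,0,0,0,0],[0.45,-0.008,0,0,0,0,0],[0.45,-0.010,0,0,0,0,0],[0.45,-0.010,0,0,0,0,0],[0.45,0.01,0,0,0,0,0],[0.45,0.04,0,0,0,0,0],[0.45,0.06,0,0,0,0,0]]'
python3 - <<'E'
from h import *
t,s=bot.get_image("top"),bot.get_image("side")
for d,n,(x0,y0,x1,y1) in((t,"t",(300,195,345,245)),(s,"s",(270,180,335,240))):
    hsv=cv2.cvtColor(d["img"],cv2.COLOR_RGB2HSV);g=cv2.inRange(hsv,(45,80,40),(85,255,255));m=g*0;m[y0:y1,x0:x1]=g[y0:y1,x0:x1]
    M=cv2.moments(m,True);c=(M['m10']/M['m00'],M['m01']/M['m00']);print(n,M['m00'],c,onz(d,c,.116 if n=="t" else .109))
cv2.imwrite("pics/d.png",np.hstack([cv2.resize(d["img"][y:y+150,x:x+160],(400,375)) for d,x,y in((t,250,140),(s,240,160))])[:,:,::-1])
print(bot.sense()["tool_pos"])
E
```

```text
time: 5.08
tool_pos: [0.4828, 0.1418, 0.0718]
tcp_rot: [-1.608, -2.698, 0.004]
ft_force: [-0.1, 0.1, -0.1]
finger_gap: 0.448
grasp_force: 0.0
t 472.0 (318.59110169491527, 218.8665254237288) [0.53119953 0.0506212  0.116     ]
s 604.0 (307.7417218543046, 204.80298013245033) [0.53344908 0.04556978 0.109     ]
[0.48237436 0.14278229 0.07176428]
```

View pics/d.png

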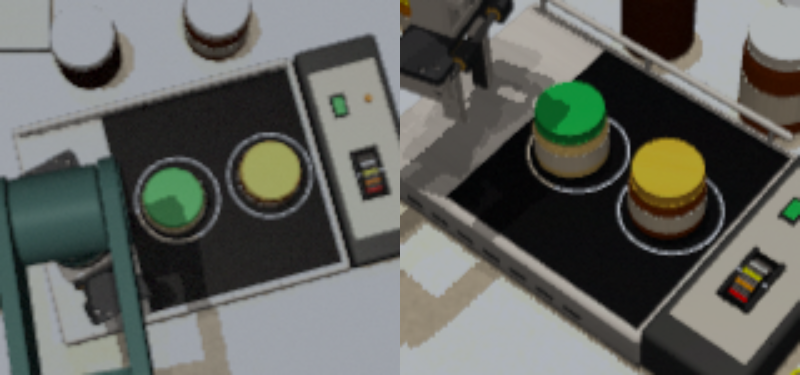

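The jar stands inside the ring, about 7 mm off centre, which is well within the 16 mm limit. I'll raise the arm and go to the wheel.

```bash
python3 jog.py '[[0,0.01,0,-0.035,0,0,0],[0,0.01,0,-0.075,0,0,0],[0,0.01,0,-0.115,0,0,0],[0,0,0,-0.13,0,0,0],[0,-0.035,0,-0.13,0,0,0.03],[0,-0.07,0,-0.13,0,0,0.07],[0,-0.07,0,-0.13,0,0,0.07]]'
python3 - <<'E'
from h import *
delta([.5577,-.1785,.15],14.5)
E
```

```text
time: 5.77
tool_pos: [0.5198, 0.0742, 0.2023]
tcp_rot: [1.709, 2.631, -0.006]
ft_force: [-0.3, 0.6, 0.7]
finger_gap: 0.011
grasp_force: 0.0
delta [-0.246  -0.0681  0.0537] rz 0.166 rows 7.0 tilt [ 0.001 -0.005 -1.   ]
```

```bash
python3 jog.py '[[0,-0.035,-0.01,0,0,0,0.03],[0,-0.07,-0.02,0,0,0,0.06],[0,-0.105,-0.03,0,0,0,0.09],[0,-0.14,-0.04,0,0,0,0.12],[0,-0.175,-0.05,0,0,0,0.16],[0,-0.21,-0.06,0.02,0,0,0.166],[0,-0.24,-0.068,0.045,0,0,0.166],[0,-0.246,-0.068,0.054,0,0,0.166]]'
python3 jog.py '[[0,0,0,0,0,0,0],[0,0,0,0,0,0,0]]'
python3 - <<'E'
from h import *
delta([.5577,-.1785,.09],14.5); print(bot.sense()["tool_pos"],R.from_rotvec(bot.sense()["tcp_rot"]).apply([0,1,0]))
E
```

```text
time: 6.43
tool_pos: [0.5549, -0.177, 0.1438]
tcp_rot: [-1.918, -2.482, 0.008]
ft_force: [-0.8, 0.2, -0.6]
finger_gap: 0.003
grasp_force: 0.0
time: 6.6
tool_pos: [0.5565, -0.1714, 0.1474]
tcp_rot: [-1.913, -2.488, 0.001]
ft_force: [0.2, -0.7, -0.7]
finger_gap: 0.008
grasp_force: 0.0
delta [-0.0072 -0.0005  0.0574] rz 0.007 rows 2.0 tilt [-0.003  0.001 -1.   ]
[ 0.55649808 -0.17144592  0.14739994] [ 0.96637463  0.25712714 -0.00239068]
```

```bash
python3 jog.py '[[0,-0.005,0,0.025,0,0,0],[0,-0.005,0,0.05,0,0,0],[0,-0.005,0,0.057,0,0,0],[0,-0.005,0,0.057,0,0,0],[0,-0.005,0,0.057,0,0,0]]'
python3 - <<'E'
from h import *
delta([.5577,-.1785,.084],14.5); print(bot.sense()["ft_force"])
t,s=bot.get_image("top"),bot.get_image("side")
cv2.imwrite("pics/e.png",np.hstack([cv2.resize(d["img"][y:y+80,x:x+80],(400,400)) for d,x,y in((t,360,165),(s,340,225))])[:,:,::-1])
E
```

```text
time: 7.02
tool_pos: [0.5592, -0.1753, 0.0929]
tcp_rot: [1.911, 2.492, 0.001]
ft_force: [0.5, -0.4, 0.5]
finger_gap: 0.007
grasp_force: 0.0
delta [-0.0027 -0.0023  0.0089] rz 0.01 rows 1.0 tilt [ 0.001 -0.    -1.   ]
[ 0.53335002 -0.43993918  0.45538907]
```

View pics/e.png

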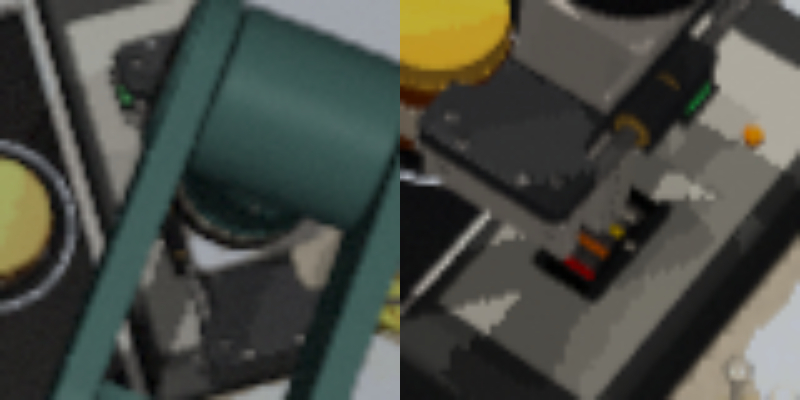

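The finger stands just above the wheel: in the side crop, bars are visible at (580,268) to (617,230). I'll descend in small steps and watch the force.

```bash
python3 jog.py '[[0,-0.0025,-0.002,0.003,0,0,0],[0,-0.0025,-0.002,0.006,0,0,0],[0,-0.0025,-0.002,0.008,0,0,0],[0,-0.0025,-0.002,0.009,0,0,0],[0,-0.0025,-0.002,0.009,0,0,0]]'
python3 jog.py '[[0,0,0,0.001,0,0,0],[0,0,0,0.001,0,0,0]]'
```

```text
time: 7.53
tool_pos: [0.5576, -0.1795, 0.0837]
tcp_rot: [1.913, 2.49, 0.001]
ft_force: [-0.6, 0.1, 4.4]
finger_gap: 0.007
grasp_force: 2.1
time: 7.7
tool_pos: [0.5577, -0.1795, 0.0836]
tcp_rot: [1.913, 2.49, 0.001]
ft_force: [-2.3, 0.7, 7.6]
finger_gap: 0.008
grasp_force: 3.9
```

```bash
python3 jog.py '[[0,0,0.001,0.0005,0,0,0],[0,0,0.003,0.0005,0,0,0],[0,0,0.005,0.0005,0,0,0]]'
python3 jog.py '[[0,0,0.002,0,0,0,0],[0,0,0.004,0,0,0,0],[0,0,0.006,0,0,0,0],[0,0,0.0065,0,0,0,0],[0,0,0.0065,0,0,0,0]]'
```

```text
time: 7.95
tool_pos: [0.5629, -0.1782, 0.0841]
tcp_rot: [1.912, 2.489, 0.002]
ft_force: [-1.4, 1.9, 9.0]
finger_gap: 0.006
grasp_force: 5.0
time: 8.37
tool_pos: [0.5701, -0.1764, 0.0839]
tcp_rot: [1.911, 2.488, 0.003]
ft_force: [0.5, 0.5, 7.8]
finger_gap: 0.005
grasp_force: 4.1
```

```bash
python3 jog.py '[[0,0,0,-0.01,0,0,0],[0,0,0,-0.04,0,0,0],[0,0,0,-0.08,0,0,0],[0,0,0,-0.11,0,0,0],[0,-0.0,-0.04,-0.12,0,0,0],[0,0,-0.08,-0.12,0,0,0],[0,0,-0.12,-0.12,0,0,0],[0,0,-0.16,-0.12,0,0,0]]'
python3 jog.py '[[0,0,-0.04,0,0,0,0],[0,0,-0.04,0,0,0,0],[0,0,-0.04,0,0,0,0]]'
python3 - <<'E'
from h import *
t,s=bot.get_image("top"),bot.get_image("side")
cv2.imwrite("pics/f.png",np.hstack([cv2.resize(t["img"][140:290,200:440],(400,250)),np.zeros((250,0,3),np.uint8),cv2.resize(s["img"][225:305,340:468],(400,250),interpolation=0)])[:,:,::-1])
E
```

```text
time: 9.03
tool_pos: [0.4123, -0.2177, 0.2012]
tcp_rot: [1.912, 2.492, -0.0]
ft_force: [-1.8, -0.3, 0.4]
finger_gap: 0.007
grasp_force: 0.0
time: 9.28
tool_pos: [0.374, -0.2283, 0.2014]
tcp_rot: [1.917, 2.487, 0.001]
ft_force: [0.3, -0.4, 0.6]
finger_gap: 0.006
grasp_force: 0.0
```

View pics/f.png

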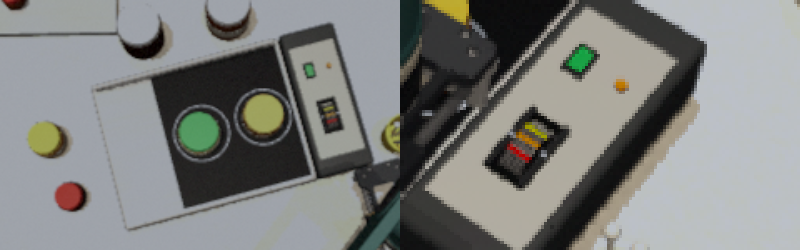

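The orange bar is now on the index line: the index marks are at (512,133) and (543,153) with the bar between them at (525,142). The green jar stands in its ring at (198,132), and the other jars haven't moved.

```bash
python3 -c "
from station import bot
print(bot.sign_off())"
```

```text
the job is handed in; nothing more can be done
None
```

The job is handed in: the green-lidded jar stands in the empty ring about 7 mm off centre, the wheel rests one click up (yellow to orange), and no other jar or the spoon cup was touched.

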